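Find the box with the weight in it

TASK

One of the three identical closed wooden boxes standing in a row still has its brass weight shut inside; the other two are as good as empty. Working from the robot's left to its right, lift each box in turn well clear of the table to judge its weight and put it back gently where it stood, without dropping it. Then take the heavy one away and stand it upright in the middle of the low round marble slab; the two light ones must be left upright in their places.

Things in the scene. Friction and masses are not known exactly. Their poses are not given: they have to be found in the camera images.
- box_left_centre (a point): Leftmost (largest y), one of three identical closed boxes in a row: dark wood, brass fittings on the ends, lid fixed; 80 long (x), 50 wide (y), 56 high. Point: its centre, 28 above the underside; z up. x points away from the robot, within 20 degrees. Light boxes weigh 0.11-0.16 kg, the heavy one 0.38-0.60 kg; any may be it. Sizes mm. A brass tube lies between it and the middle box.
- box_middle_centre (a point): Middle, one of three identical closed boxes in a row: dark wood, brass fittings on the ends, lid fixed; 80 long (x), 50 wide (y), 56 high. Point: its centre, 28 above the underside; z up. x points away from the robot, within 20 degrees. Weights as for the left box. Grip across the 50 mm width. Sizes mm.
- box_right_centre (a point): Rightmost (smallest y), one of three identical closed boxes in a row: dark wood, brass fittings on the ends, lid fixed; 80 long (x), 50 wide (y), 56 high. Point: its centre, 28 above the underside; z up. x points away from the robot, within 20 degrees. Weights as for the left box. Sizes mm. A cork stands between it and the middle box.
- slab_top (a point): Centre of the flat top of a round pale marble slab, 150 mm in diameter, 20 mm thick, fixed on the table at one end (left or right) of the row of boxes; a 130 mm high steel tripod stands at the other end. Point 20 mm above the table; z up.
Mind the look-alikes: they are no part of the job. What is shaped like the part that bears box_right_centre but purple or red is not meant.

How it is judged:
By the outcome, as a careful person would: the job done as asked, in the order asked, and still so for the second after the job is handed in, with the robot touching nothing.
It also fails if it takes over 72 s, if anything falls off the work surface, if the arm or the gripper's body presses on something with over 40 N, if the wrist force passes 120 N, or if a joint passes its speed limit or range.

ROBOT

A 7-joint arm with a two-finger parallel gripper is mounted at the origin on the work surface. World frame = base frame: x ahead of the robot, y to its left, z up, the work surface at z = 0. Lengths are in m, angles in degrees, forces in N, time in s.
With the tool pointing down it reaches from about 0.4 to 0.925 m from the base axis. Payload 4.1 kg.
Tool frame: the origin (TCP) lies at the very end of the fingers, on their centre line; the grasp point (between the pads) lies 19 mm behind it; z points along the fingers, y is the line along which they close (so a half turn about z gives the same grasp; the last joint's range is limited). The gripper opens to 85 mm and grips with 20 to 120 N. Pads are 22 mm wide; open, the fingers measure 114 mm over their backs; the gripper's body (76 mm by 85 mm) begins 54 mm behind the grasp point. The pads swing forward as they close: fully open they stand 13 mm farther back than shut.
Start: joints at [61.02, 22.827, 2.584, 88.041, -1.071, 69.15, -2.905], TCP at [0.257, -0.597, 0.231] pointing down, gripper open.
Joint ranges: [-161.44, 161.44], [-28.35, 127.94], [-78.24, 83.42], [0, 140.83], [-78.03, 258.03], [13.02, 114.36], [-168.23, 168.23]. Speed limits (degrees/s): [147.25, 147.25, 180, 180, 180, 180, 180].

INTERFACE

Orientations are given as a 3x3 rotation matrix whose columns are the frame's x, y, z axes.
In Python, from station import sensors, eyes, order gives the robot as it stands.
- The arm moves only by the tool jog_arm, never from a script. Its argument "deltas" is a list of rows, each a list of 3 entries, a list of its own where there are three numbers: the turn, a rotation vector about the tool's x, y, z scaled (see below), then the shift along the tool's x, y, z scaled (see below), then the closure, from 0 (fully open) to 1 (shut). In form: [[[ax, ay, az], [tx, ty, tz], jaw], ...]. A call has 1 to 12 rows; each row is the pose to reach, as a shift and turn from the pose commanded when the call began, along the tool's axes at that moment, turning the shorter way round; what a row does not reach only later rows make up. The controller multiplies each number of a shift by 0.15 m and each number of a turn by 360 degrees. A row lasts 1/10 s, in which the tool goes at most 50 mm and 8.59 degrees, less where a joint would pass 70% of its speed; a pose out of reach is approached as far as the arm can. A call with a number of a shift or a turn outside -1 to 1 is refused whole. A call with a gripper value outside its range is refused whole. The fingers move at their own pace and stop on an object; "force" is the grip in N (left out, the last holds). Time passes only in rows, so rows that repeat a pose let the fingers close. It gives the time, the measured TCP pose, the force, the opening and the grip force at its end, in the units of the state.
- sensors.get_obs(): the state, without advancing time (a new reading comes with each control period).
- eyes.snapshot(name): name is "scene" or "top"; returns (picture, depth): 480x640x3 uint8, red, green, blue; 480x640 float32, m along the optical axis (not along the pixel's ray), 0 where there is no reading.
- eyes.calibration(name): a dict with "vfov" (degrees; the focal length in pixels is half the picture's height over the tangent of half this angle, whatever the lens; pixels are square), "cx", "cy" (the principal point, pixels), "extrinsics" (4x4, takes a point from camera to world coordinates). Camera axes: x right, y down, z forward; pixel columns grow to the right and rows downward; lengths in m; the calibration is good to about 2 mm. A picture is of the moment at which its call begins. calibration takes no time and is no camera call.
- order.close_job(): hands the job in; it is judged then, once.
Trained networks look in the newest picture that a camera, given by its name, has taken for a name from the list of things; names that differ only in an ending like _2 or _b are one class to them, and where a whole thing is asked for, a point or a joint stands for the part that bears it (a point fixed in the world has none). Each returns a list of dicts, best first, with "p" (0 to 1); they miss things now and then, are a little off and sometimes report something else, mostly with a low value. They report only what shows in the picture. A call takes as long as a camera call. They do not tell look-alikes from the thing itself.
- eyes.look_for(camera, query): "position" ([row, column] in pixels, amid what is visible of it).
- eyes.regions_of(camera, query): "mask" (480x640 bool, what is visible of it) and "position" ([row, column] in pixels, amid what is visible of it).
- eyes.spot_point(camera, query): "position" ([row, column] in pixels: a listed point, or the origin of a listed thing).
The state is a dict: "time_s": time; "qpos": joint angles; "qd": joint speeds; "effort": joint torques, N m; "position": TCP position; "orientation": TCP orientation; "contact_force": force on the tool from outside, world axes, zero at the start; "ft_torque": the same for the moment, N m; "finger_gap": opening from 0.0 (shut) to 1.0 (fully open); "finger_force": force on a finger pad.
Only numpy, scipy, OpenCV 4.12 (cv2) and the standard library are available. Lean on these libraries where they do the work, as an engineer would, in place of code of your own. Each camera call takes 0.05 s, during which the arm holds its last target. There are 200 camera calls.

## Working session

There is one attempt and no reset: what is moved stays moved. The work goes in short steps, Python scripts to look and compute and a tool call to move; the robot and the scene stay as the last step left them, time stands still between calls to the robot, and variables do not carry over. Pictures are saved under pics/ and viewed, at most 10 in all, crops included, and the job is handed in when it is done.

Besides the shell and the picture viewer there is one more tool, called after "Request:" as name(argument=value, ...), one argument or row to a line, values as JSON. jog_arm: Moves the arm, as the interface text tells. Its arguments: {"type":"object","properties":{"deltas":{"type":"array"},"force":{"type":"number"}},"required":["deltas"]}

```bash
mkdir -p pics; ls; cat > h.py <<'E'
import numpy as np, cv2
from station import sensors, eyes, order
def world(cam, rc, depth):
    c=eyes.calibration(cam); f=240/np.tan(np.radians(c['vfov'])/2)
    r,k=np.asarray(rc,float).T; z=depth[r.astype(int),k.astype(int)]
    p=np.c_[(k-c['cx'])/f*z,(r-c['cy'])/f*z,z,np.ones(len(z))]
    return (p@np.array(c['extrinsics']).T)[:,:3]
E
python3 - <<'E'
from h import *
np.set_printoptions(precision=3,suppress=True)
for cam in ("scene","top"):
    im,d=eyes.snapshot(cam); cv2.imwrite(f'pics/{cam}0.png',im[...,::-1]); np.save(cam+'d.npy',d)
    for q in ("box_middle_centre","slab_top"):
        for x in eyes.regions_of(cam,q) if q!="slab_top" else eyes.spot_point(cam,q):
            pt=x['position']; print(cam,q,round(x['p'],2),np.round(pt),world(cam,[pt],d)[0])
            if 'mask' in x and x['p']>.3:
                w=world(cam,np.argwhere(x['mask']),d); t=w[np.abs(w[:,2]-.056)<.008]
                if len(t)>20: print('  top',len(t),cv2.minAreaRect((t[:,:2]*1000).astype(np.float32)),np.median(t[:,2]))
s=sensors.get_obs(); print({k:np.array(v) for k,v in s.items()})
E
```

```text
pics
scene box_middle_centre 0.84 [252. 317.] [ 0.54  -0.006  0.053]
  top 730 ((526.6876831054688, -5.643531799316406), (49.99686050415039, 84.11504364013672), 81.7367172241211) 0.055250709514159224
scene slab_top 0.8 [249. 495.] [0.477 0.4   0.016]
top box_middle_centre 0.65 [229. 321.] [0.529 0.004 0.054]
  top 656 ((526.1033935546875, -1.5770072937011719), (49.68986892700195, 79.99779510498047), 81.52278900146484) 0.056299494777408365
top slab_top 0.7 [255. 164.] [0.475 0.398 0.029]
{'time_s': array(0.3), 'qpos': array([61.019, 22.843,  2.583, 88.064, -1.072, 69.151, -2.904]), 'qd': array([ 0.025, -0.106,  0.149, -0.118, -0.007, -0.017,  0.025]), 'effort': array([ -0.001, -47.446,   1.361, -25.401,   0.011,   0.006,  -0.   ]), 'position': array([ 0.257, -0.597,  0.231]), 'orientation': array([[ 0.918,  0.396, -0.   ],
       [ 0.396, -0.918,  0.001],
       [-0.   , -0.001, -1.   ]]), 'contact_force': array([ 0.062, -0.02 , -0.631]), 'ft_torque': array([-0.002,  0.006,  0.031]), 'finger_force': array(0.), 'finger_gap': array(1.)}
```

View pics/scene0.png

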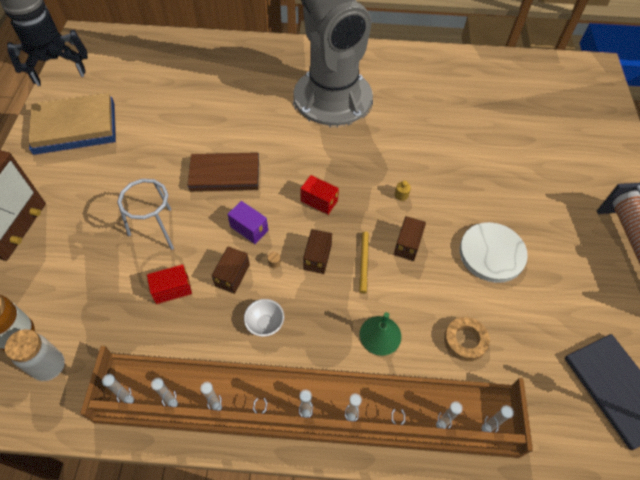

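View pics/top0.png

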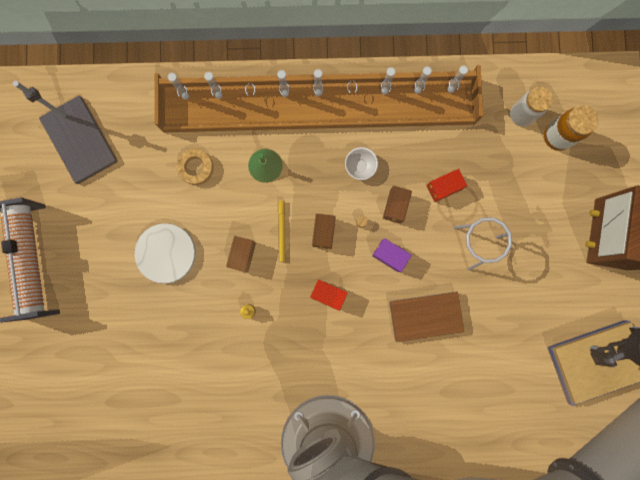

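```bash
python3 - <<'E'
from h import *
np.set_printoptions(precision=3,suppress=True)
for cam in ("scene","top"):
    im,d=eyes.snapshot(cam)
    for q in ("box_left_centre","box_right_centre"):
        for x in eyes.regions_of(cam,q):
            pt=x['position']; print(cam,q,round(x['p'],2),np.round(pt),world(cam,[pt],d)[0])
            w=world(cam,np.argwhere(x['mask']),d); t=w[np.abs(w[:,2]-.056)<.008]
            if len(t)>20: print('  top',len(t),cv2.minAreaRect((t[:,:2]*1000).astype(np.float32)),np.median(t[:,2]))
E
```

```text
scene box_left_centre 0.57 [237. 410.] [0.486 0.199 0.055]
  top 668 ((474.77398681640625, 201.0537567138672), (49.3337287902832, 81.32701873779297), 74.232177734375) 0.05517979713315502
scene box_right_centre 0.96 [287. 168.] [ 0.651 -0.311  0.052]
  top 815 ((633.3838500976562, -317.3184814453125), (52.454864501953125, 79.70834350585938), 24.407268524169922) 0.055583247759869
scene box_right_centre 0.87 [197. 321.] [ 0.39  -0.007  0.052]
  top 608 ((367.1341552734375, -12.605030059814453), (81.2016830444336, 54.59131622314453), 65.01307678222656) 0.05528482332147078
scene box_right_centre 0.77 [220. 251.] [ 0.474 -0.161  0.059]
  top 676 ((460.8337097167969, -172.64993286132812), (83.17169189453125, 52.16535186767578), 56.39931869506836) 0.05553916276207871
scene box_right_centre 0.69 [272. 230.] [ 0.606 -0.186  0.055]
  top 759 ((589.495849609375, -191.39328002929688), (49.89318084716797, 79.40020751953125), 72.17538452148438) 0.05572016942010016
top box_left_centre 0.88 [251. 240.] [0.48  0.204 0.058]
  top 635 ((474.4220886230469, 204.88241577148438), (49.750572204589844, 78.921
[... 311 characters left out ...]
5 ((634.8507080078125, -313.5299987792969), (50.34587097167969, 81.98100280761719), 23.65701675415039) 0.05615952427014803
top box_right_centre 0.74 [293. 328.] [ 0.37  -0.01   0.058]
  top 671 ((368.1809997558594, -9.479930877685547), (81.19837188720703, 49.921443939208984), 64.02011108398438) 0.05634457536972448
top box_right_centre 0.67 [202. 400.] [ 0.588 -0.191  0.058]
  top 650 ((588.9882202148438, -187.6887969970703), (50.552677154541016, 81.08454895019531), 74.06681060791016) 0.05603188937282877
top box_right_centre 0.63 [253. 390.] [ 0.464 -0.164  0.057]
  top 661 ((462.01031494140625, -168.73439025878906), (80.3505859375, 50.810699462890625), 56.67258071899414) 0.055886575086568024
```

The scene camera shows the three dark boxes at about (237,410), (252,317) and (270,230). The slab is at (250,494), at the left end of the row, and the tripod stands at the right end. The red and purple boxes are decoys. The top camera agrees: boxes at (254,240), (231,324) and (204,398), slab at (254,165). The tube and cork leave room for the fingers on either side. Next I'll plan the moves.

```bash
cat >> h.py <<'E'
def Rz(yaw):
    a=np.radians(yaw); c,s=np.cos(a),np.sin(a)
    return np.array([[c,s,0],[s,-c,0],[0,0,-1.]])
def plan(p,R,wps):
    """print scaled turn, shift for waypoints (x,y,z,yaw of tool x), one call each"""
    from scipy.spatial.transform import Rotation as Ro
    p=np.array(p,float)
    for w in wps:
        q=np.array(w[:3]); S=Rz(w[3])
        t=np.round(Ro.from_matrix(R.T@S).as_rotvec()/(2*np.pi),4); s=np.round(R.T@(q-p)/.15,3)
        print(w,t.tolist(),s.tolist(),'BAD' if abs(s).max()>1 else '',"rows>=%.1f"%max(np.linalg.norm(q-p)/.05,np.linalg.norm(t)*360/8.59))
        p=p+R@s*.15; R=R@Ro.from_rotvec(t*2*np.pi).as_matrix()
E
python3 - <<'E'
from h import *
s=sensors.get_obs()
plan(s['position'],np.array(s['orientation']),[(.34,-.44,.231,110),(.39,-.26,.231,135),(.42,-.06,.2,135),(.45,.13,.16,164.3),(.4745,.203,.12,164.3),(.4745,.203,.016,164.3)])
im,d=eyes.snapshot('top'); x=eyes.regions_of('top','slab_top')
for m in x[:2]:
    w=world('top',np.argwhere(m['mask']),d); w=w[np.abs(w[:,2]-.02)<.006]
    if len(w)>20: print(m['p'],len(w),cv2.minEnclosingCircle((w[:,:2]*1000).astype(np.float32)),w.mean(0))
E
```

```text
(0.34, -0.44, 0.231, 110) [0.0, 0.0, -0.2408] [0.921, -0.743, 0.002]  rows>=10.1
(0.39, -0.26, 0.231, 135) [-0.0, 0.0, -0.0694] [1.013, 0.724, 0.0] BAD rows>=3.7
(0.42, -0.06, 0.2, 135) [-0.0, 0.0, -0.0] [0.802, 1.084, 0.207] BAD rows>=4.1
(0.45, 0.13, 0.16, 164.3) [-0.0, 0.0, -0.0814] [0.755, 1.037, 0.266] BAD rows>=3.9
(0.4745, 0.203, 0.12, 164.3) [-0.0, 0.0, -0.0] [-0.025, 0.512, 0.267]  rows>=1.7
(0.4745, 0.203, 0.016, 164.3) [-0.0, 0.0, -0.0] [-0.0, 0.0, 0.693]  rows>=2.1
0.67 2591 ((483.10260009765625, 399.2638854980469), 75.21800994873047) [0.48204721 0.39860871 0.02079106]
```

Request:
jog_arm(
  deltas=[
    [[0,0,-0.06],[0.23,-0.186,0],0],
    [[0,0,-0.12],[0.46,-0.37,0],0],
    [[0,0,-0.18],[0.69,-0.557,0],0],
    [[0,0,-0.2408],[0.921,-0.743,0],0],
    [[0,0,-0.2408],[0.921,-0.743,0],0],
    [[0,0,-0.2408],[0.921,-0.743,0],0],
    [[0,0,-0.2408],[0.921,-0.743,0],0],
    [[0,0,-0.2408],[0.921,-0.743,0],0],
    [[0,0,-0.2408],[0.921,-0.743,0],0],
    [[0,0,-0.2408],[0.921,-0.743,0],0],
    [[0,0,-0.2408],[0.921,-0.743,0],0],
    [[0,0,-0.2408],[0.921,-0.743,0],0],
  ],
  force=50,
)

```text
time_s: 1.9
position: [0.3399, -0.4401, 0.2314]
orientation: [[-0.339, 0.941, 0.0], [0.941, 0.339, -0.0], [-0.0, 0.0, -1.0]]
contact_force: [-0.4, 0.1, 0.5]
finger_gap: 0.998
finger_force: 0.0
```

```bash
python3 - <<'E'
from h import *
s=sensors.get_obs(); print(s['position'],np.round(s['orientation'],3).tolist(),s['qpos'])
plan((.34,-.44,.231),Rz(110),[(.375,-.28,.231,135),(.4,-.1,.22,135),(.43,.08,.18,164.3),(.4745,.203,.13,164.3),(.4745,.203,.016,164.3)])
E
```

```text
[ 0.33991697 -0.44005049  0.23141571] [[-0.339, 0.941, 0.0], [0.941, 0.339, -0.0], [-0.0, 0.0, -1.0]] [ 59.65080624  13.62181223 -13.93217552 100.75659656   3.56023034
  66.03360331  64.48342136]
(0.375, -0.28, 0.231, 135) [0.0, 0.0, -0.0694] [0.923, 0.584, 0.0]  rows>=3.3
(0.4, -0.1, 0.22, 135) [0.0, 0.0, -0.0] [0.73, 0.966, 0.073]  rows>=3.6
(0.43, 0.08, 0.18, 164.3) [0.0, 0.0, -0.0814] [0.708, 0.99, 0.267]  rows>=3.7
(0.4745, 0.203, 0.13, 164.3) [0.0, 0.0, -0.0] [-0.064, 0.869, 0.333]  rows>=2.8
(0.4745, 0.203, 0.016, 164.3) [0.0, 0.0, -0.0] [0.0, 0.0, 0.76]  rows>=2.3
```

Request:
jog_arm(
  deltas=[
    [[0,0,-0.023],[0.31,0.195,0],0],
    [[0,0,-0.046],[0.62,0.39,0],0],
    [[0,0,-0.0694],[0.923,0.584,0],0],
    [[0,0,-0.0694],[0.923,0.584,0],0],
    [[0,0,-0.0694],[0.923,0.584,0],0],
  ],
)

```text
time_s: 2.4
position: [0.3758, -0.2779, 0.2317]
orientation: [[-0.708, 0.706, 0.001], [0.706, 0.708, -0.001], [-0.001, -0.0, -1.0]]
contact_force: [-0.0, -0.1, 0.2]
finger_gap: 0.999
finger_force: 0.0
```

Request:
jog_arm(
  deltas=[
    [[0,0,0],[0.18,0.24,0.018],0],
    [[0,0,0],[0.365,0.483,0.036],0],
    [[0,0,0],[0.55,0.725,0.055],0],
    [[0,0,0],[0.73,0.966,0.073],0],
    [[0,0,0],[0.73,0.966,0.073],0],
  ],
)

```text
time_s: 2.9
position: [0.4012, -0.0963, 0.2207]
orientation: [[-0.71, 0.704, 0.001], [0.704, 0.71, 0.001], [-0.0, 0.002, -1.0]]
contact_force: [-0.1, -0.6, 0.3]
finger_gap: 0.996
finger_force: 0.0
```

Request:
jog_arm(
  deltas=[
    [[0,0,-0.02],[0.177,0.247,0.067],0],
    [[0,0,-0.04],[0.354,0.495,0.133],0],
    [[0,0,-0.06],[0.53,0.74,0.2],0],
    [[0,0,-0.0814],[0.708,0.99,0.267],0],
    [[0,0,-0.0814],[0.708,0.99,0.267],0],
  ],
)

```text
time_s: 3.4
position: [0.4312, 0.0844, 0.18]
orientation: [[-0.964, 0.264, 0.0], [0.264, 0.964, 0.004], [0.001, 0.004, -1.0]]
contact_force: [-0.4, -0.1, -0.2]
finger_gap: 1.0
finger_force: 0.0
```

Request:
jog_arm(
  deltas=[
    [[0,0,0],[-0.02,0.29,0.11],0],
    [[0,0,0],[-0.04,0.58,0.22],0],
    [[0,0,0],[-0.064,0.869,0.333],0],
    [[0,0,0],[-0.064,0.869,0.333],0],
    [[0,0,0],[-0.064,0.869,0.333],0],
    [[0,0,0],[-0.064,0.869,0.333],0],
  ],
)

```text
time_s: 4.0
position: [0.4756, 0.2001, 0.1301]
orientation: [[-0.961, 0.275, -0.0], [0.275, 0.961, -0.002], [-0.001, -0.002, -1.0]]
contact_force: [0.2, -0.3, 0.0]
finger_gap: 0.999
finger_force: 0.0
```

```bash
python3 - <<'E'
from h import *
s=sensors.get_obs(); print(s['position'],np.round(s['orientation'],3).tolist(),np.round(s['qpos']),s['contact_force'])
im,d=eyes.snapshot('top');cv2.imwrite('pics/a.png',cv2.resize(im[150:330,140:420,::-1],None,fx=2.5,fy=2.5))
E
```

```text
[0.47560349 0.20009755 0.13014315] [[-0.961, 0.275, -0.0], [0.275, 0.961, -0.002], [-0.001, -0.002, -1.0]] [ 12.  21. -47. 112.  18.  56.  30.] [ 0.24916953 -0.34568165  0.04744804]
```

View pics/a.png

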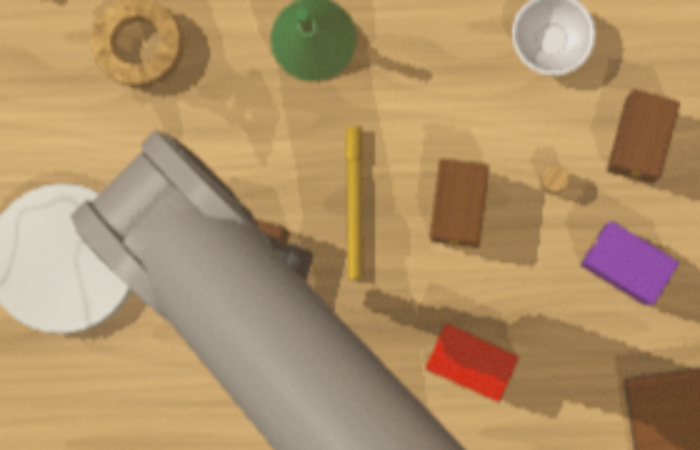

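The picture shows the gripper hovering over the left box at about (270,240) in the crop. Nothing has been disturbed. Going down and gripping.

Request:
jog_arm(
  deltas=[
    [[0,0,0],[0,0,0],0],
    [[0,0,0],[0,0,0.2],0],
    [[0,0,0],[0,0,0.4],0],
    [[0,0,0],[0,0,0.58],0],
    [[0,0,0],[0,0,0.7],0],
    [[0,0,0],[0,0,0.76],0],
    [[0,0,0],[0,0,0.76],0],
    [[0,0,0],[0,0,0.76],0],
  ],
)

```text
time_s: 4.85
position: [0.4754, 0.2029, 0.0173]
orientation: [[-0.962, 0.272, 0.002], [0.272, 0.962, 0.0], [-0.002, 0.001, -1.0]]
contact_force: [-0.4, -0.1, 0.2]
finger_gap: 1.001
finger_force: 0.0
```

Request:
jog_arm(
  deltas=[
    [[0,0,0],[0,0,0],0.3],
    [[0,0,0],[0,0,0],0.4],
    [[0,0,0],[0,0,0],0.6],
    [[0,0,0],[0,0,0],1],
    [[0,0,0],[0,0,0],1],
    [[0,0,0],[0,0,0],1],
    [[0,0,0],[0,0,0],1],
    [[0,0,0],[0,0,0],1],
  ],
  force=50,
)

```text
time_s: 5.65
position: [0.4752, 0.203, 0.0173]
orientation: [[-0.963, 0.271, 0.001], [0.271, 0.963, -0.0], [-0.001, -0.0, -1.0]]
contact_force: [-0.4, -1.4, 5.6]
finger_gap: 0.582
finger_force: 54.1
```

Request:
jog_arm(
  deltas=[
    [[0,0,0],[0,0,-0.05],1],
    [[0,0,0],[0,0,-0.15],1],
    [[0,0,0],[0,0,-0.3],1],
    [[0,0,0],[0,0,-0.45],1],
    [[0,0,0],[0,0,-0.6],1],
    [[0,0,0],[0,0,-0.72],1],
    [[0,0,0],[0,0,-0.8],1],
    [[0,0,0],[0,0,-0.8],1],
    [[0,0,0],[0,0,-0.8],1],
    [[0,0,0],[0,0,-0.8],1],
    [[0,0,0],[0,0,-0.8],1],
    [[0,0,0],[0,0,-0.8],1],
  ],
)

```text
time_s: 6.85
position: [0.4741, 0.2028, 0.1356]
orientation: [[-0.963, 0.271, -0.001], [0.271, 0.963, -0.0], [0.001, -0.001, -1.0]]
contact_force: [0.1, -0.5, -4.7]
finger_gap: 0.577
finger_force: 53.2
```

```bash
python3 - <<'E'
from h import *
for i in range(5):
    eyes.snapshot('scene') if i else 0
    s=sensors.get_obs(); print(s['time_s'],np.round(s['position'],4),np.round(s['contact_force'],2),np.round(s['ft_torque'],3))
E
```

```text
6.85 [0.4741 0.2028 0.1356] [ 0.08 -0.48 -4.7 ] [-0.016  0.001 -0.002]
6.9 [0.4742 0.2029 0.1357] [ 0.11  0.13 -4.07] [ 0.038  0.02  -0.008]
6.95 [0.4743 0.2029 0.1359] [ 0.22 -0.03 -5.38] [-0.017 -0.013  0.004]
7.0 [0.4744 0.203  0.136 ] [ 0.64 -0.42 -4.07] [ 0.006  0.011 -0.028]
7.05 [0.4744 0.203  0.1361] [ 0.3   0.65 -3.41] [ 0.036 -0.005 -0.031]
```

It weighs about 4.3 N, so roughly 0.44 kg. The left box looks like the heavy one. I'll put it back and still weigh the other two.

Request:
jog_arm(
  deltas=[
    [[0,0,0],[0,0,0.1],1],
    [[0,0,0],[0,0,0.22],1],
    [[0,0,0],[0,0,0.36],1],
    [[0,0,0],[0,0,0.5],1],
    [[0,0,0],[0,0,0.62],1],
    [[0,0,0],[0,0,0.7],1],
    [[0,0,0],[0,0,0.75],1],
    [[0,0,0],[0,0,0.77],1],
    [[0,0,0],[0,0,0.78],1],
    [[0,0,0],[0,0,0.79],1],
    [[0,0,0],[0,0,0.795],1],
    [[0,0,0],[0,0,0.795],1],
  ],
)

```text
time_s: 8.25
position: [0.4749, 0.203, 0.0174]
orientation: [[-0.963, 0.271, 0.001], [0.271, 0.963, 0.0], [-0.001, 0.0, -1.0]]
contact_force: [0.2, -0.2, -4.6]
finger_gap: 0.58
finger_force: 53.1
```

Request:
jog_arm(
  deltas=[
    [[0,0,0],[0,0,0.005],1],
    [[0,0,0],[0,0,0.005],1],
    [[0,0,0],[0,0,0.005],1],
    [[0,0,0],[0,0,0.005],1],
  ],
)

```text
time_s: 8.65
position: [0.4749, 0.203, 0.0173]
orientation: [[-0.963, 0.271, 0.001], [0.271, 0.963, -0.001], [-0.001, -0.0, -1.0]]
contact_force: [-2.9, -2.5, 4.8]
finger_gap: 0.584
finger_force: 54.0
```

Request:
jog_arm(
  deltas=[
    [[0,0,0],[0,0,0],0.3],
    [[0,0,0],[0,0,0],0.2],
    [[0,0,0],[0,0,0],0],
    [[0,0,0],[0,0,0],0],
    [[0,0,0],[0,0,0],0],
    [[0,0,0],[0,0,-0.1],0],
    [[0,0,0],[0,0,-0.3],0],
    [[0,0,0],[0,0,-0.55],0],
    [[0,0,0],[0,0,-0.8],0],
    [[0,0,0],[0,0,-0.8],0],
    [[0,0,0],[0,0,-0.8],0],
  ],
)

```text
time_s: 9.75
position: [0.4752, 0.2032, 0.1378]
orientation: [[-0.963, 0.271, 0.003], [0.271, 0.963, 0.0], [-0.003, 0.001, -1.0]]
contact_force: [-0.9, -0.2, -1.3]
finger_gap: 1.002
finger_force: 0.0
```

```bash
python3 - <<'E'
from h import *
s=sensors.get_obs(); print(s['position'],np.round(s['orientation'],3).tolist(),np.round(s['qpos']),s['contact_force'])
plan((.4745,.203,.136),Rz(164.3),[(.5,.09,.136,171.6),(.526,-.0035,.13,171.6),(.526,-.0035,.016,171.6)])
E
```

```text
[0.47520051 0.20316348 0.1378428 ] [[-0.963, 0.271, 0.003], [0.271, 0.963, 0.0], [-0.003, 0.001, -1.0]] [ 12.  20. -48. 111.  18.  56.  30.] [-0.935896   -0.23919816 -1.321468  ]
(0.5, 0.09, 0.136, 171.6) [0.0, 0.0, -0.0203] [-0.368, -0.679, 0.0]  rows>=2.3
(0.526, -0.0035, 0.13, 171.6) [0.0, 0.0, 0.0] [-0.262, -0.592, 0.04]  rows>=1.9
(0.526, -0.0035, 0.016, 171.6) [0.0, 0.0, 0.0] [0.0, 0.0, 0.76]  rows>=2.3
```

Request:
jog_arm(
  deltas=[
    [[0,0,-0.01],[-0.12,-0.23,0],0],
    [[0,0,-0.0203],[-0.25,-0.45,0],0],
    [[0,0,-0.0203],[-0.368,-0.679,0],0],
    [[0,0,-0.0203],[-0.368,-0.679,0],0],
  ],
)

```text
time_s: 10.15
position: [0.5, 0.0829, 0.1345]
orientation: [[-0.988, 0.156, -0.004], [0.156, 0.988, -0.004], [0.003, -0.004, -1.0]]
contact_force: [-0.4, -0.4, -1.0]
finger_gap: 0.995
finger_force: 0.0
```

Request:
jog_arm(
  deltas=[
    [[0,0,0],[-0.1,-0.25,0.01],0],
    [[0,0,0],[-0.2,-0.45,0.03],0],
    [[0,0,0],[-0.262,-0.592,0.04],0],
    [[0,0,0],[-0.262,-0.592,0.04],0],
    [[0,0,0],[-0.262,-0.592,0.04],0],
    [[0,0,0],[-0.262,-0.592,0.04],0],
    [[0,0,0],[-0.262,-0.592,0.04],0],
  ],
)

```text
time_s: 10.85
position: [0.5256, -0.0019, 0.1303]
orientation: [[-0.99, 0.143, -0.0], [0.143, 0.99, 0.0], [0.0, 0.0, -1.0]]
contact_force: [-0.7, 0.1, -0.1]
finger_gap: 0.999
finger_force: 0.0
```

Request:
jog_arm(
  deltas=[
    [[0,0,0],[0,0,0.2],0],
    [[0,0,0],[0,0,0.4],0],
    [[0,0,0],[0,0,0.58],0],
    [[0,0,0],[0,0,0.7],0],
    [[0,0,0],[0,0,0.76],0],
    [[0,0,0],[0,0,0.76],0],
    [[0,0,0],[0,0,0.76],0],
  ],
)

```text
time_s: 11.55
position: [0.5267, -0.003, 0.0171]
orientation: [[-0.989, 0.145, 0.001], [0.145, 0.989, 0.0], [-0.001, 0.0, -1.0]]
contact_force: [0.7, -0.4, 0.1]
finger_gap: 0.998
finger_force: 0.0
```

Request:
jog_arm(
  deltas=[
    [[0,0,0],[0,0,0],0.3],
    [[0,0,0],[0,0,0],0.4],
    [[0,0,0],[0,0,0],0.6],
    [[0,0,0],[0,0,0],1],
    [[0,0,0],[0,0,0],1],
    [[0,0,0],[0,0,0],1],
    [[0,0,0],[0,0,0],1],
    [[0,0,0],[0,0,0],1],
  ],
  force=50,
)

```text
time_s: 12.35
position: [0.5268, -0.0037, 0.0173]
orientation: [[-0.989, 0.146, 0.002], [0.146, 0.989, -0.0], [-0.002, -0.0, -1.0]]
contact_force: [-0.3, -1.4, 5.9]
finger_gap: 0.578
finger_force: 52.6
```

Request:
jog_arm(
  deltas=[
    [[0,0,0],[0,0,-0.05],1],
    [[0,0,0],[0,0,-0.15],1],
    [[0,0,0],[0,0,-0.3],1],
    [[0,0,0],[0,0,-0.45],1],
    [[0,0,0],[0,0,-0.6],1],
    [[0,0,0],[0,0,-0.72],1],
    [[0,0,0],[0,0,-0.8],1],
    [[0,0,0],[0,0,-0.8],1],
    [[0,0,0],[0,0,-0.8],1],
    [[0,0,0],[0,0,-0.8],1],
    [[0,0,0],[0,0,-0.8],1],
    [[0,0,0],[0,0,-0.8],1],
  ],
)

```text
time_s: 13.55
position: [0.5255, -0.0036, 0.1356]
orientation: [[-0.989, 0.146, -0.001], [0.146, 0.989, 0.0], [0.001, 0.0, -1.0]]
contact_force: [0.3, -1.2, -0.7]
finger_gap: 0.578
finger_force: 52.0
```

```bash
python3 - <<'E'
from h import *
for i in range(4):
    eyes.snapshot('scene') if i else 0
    s=sensors.get_obs(); print(s['time_s'],np.round(s['position'],4),np.round(s['contact_force'],2),s['finger_gap'])
E
```

```text
13.55 [ 0.5255 -0.0036  0.1356] [ 0.32 -1.16 -0.72] 0.5782547323768795
13.6 [ 0.5257 -0.0036  0.1358] [-0.42  1.02 -1.03] 0.5762477561758952
13.65 [ 0.5258 -0.0035  0.1359] [ 0.37  0.75 -1.62] 0.5780067038835754
13.7 [ 0.5258 -0.0036  0.136 ] [ 0.5   0.93 -0.82] 0.5785265001634189
```

The middle box is light, about 1.1 N. Putting it back and going to the right box.

Request:
jog_arm(
  deltas=[
    [[0,0,0],[0,0,0.1],1],
    [[0,0,0],[0,0,0.22],1],
    [[0,0,0],[0,0,0.36],1],
    [[0,0,0],[0,0,0.5],1],
    [[0,0,0],[0,0,0.62],1],
    [[0,0,0],[0,0,0.7],1],
    [[0,0,0],[0,0,0.75],1],
    [[0,0,0],[0,0,0.77],1],
    [[0,0,0],[0,0,0.78],1],
    [[0,0,0],[0,0,0.79],1],
    [[0,0,0],[0,0,0.795],1],
    [[0,0,0],[0,0,0.795],1],
  ],
)

```text
time_s: 14.9
position: [0.5263, -0.0037, 0.0174]
orientation: [[-0.989, 0.146, 0.001], [0.146, 0.989, -0.0], [-0.001, -0.0, -1.0]]
contact_force: [0.3, 0.1, -1.4]
finger_gap: 0.58
finger_force: 52.0
```

Request:
jog_arm(
  deltas=[
    [[0,0,0],[0,0,0.005],1],
    [[0,0,0],[0,0,0.005],1],
    [[0,0,0],[0,0,0.005],1],
    [[0,0,0],[0,0,0.005],1],
  ],
)

```text
time_s: 15.3
position: [0.5263, -0.0037, 0.0173]
orientation: [[-0.989, 0.146, 0.001], [0.146, 0.989, -0.001], [-0.001, -0.001, -1.0]]
contact_force: [-1.7, -1.0, 5.8]
finger_gap: 0.578
finger_force: 52.7
```

```bash
python3 - <<'E'
from h import *
plan((.526,-.0035,.136),Rz(171.6),[(.565,-.11,.136,163.5),(.589,-.1895,.13,163.5)])
E
```

```text
(0.565, -0.11, 0.136, 163.5) [0.0, 0.0, 0.0225] [-0.361, -0.664, 0.0]  rows>=2.3
(0.589, -0.1895, 0.13, 163.5) [0.0, 0.0, -0.0] [-0.304, -0.463, 0.04]  rows>=1.7
```

Request:
jog_arm(
  deltas=[
    [[0,0,0],[0,0,0],0.3],
    [[0,0,0],[0,0,0],0.2],
    [[0,0,0],[0,0,0],0],
    [[0,0,0],[0,0,0],0],
    [[0,0,0],[0,0,0],0],
    [[0,0,0],[0,0,-0.1],0],
    [[0,0,0],[0,0,-0.3],0],
    [[0,0,0],[0,0,-0.55],0],
    [[0,0,0],[0,0,-0.8],0],
    [[0,0,0],[0,0,-0.8],0],
    [[0,0,0],[0,0,-0.8],0],
  ],
)

```text
time_s: 16.4
position: [0.5267, -0.0037, 0.1379]
orientation: [[-0.989, 0.146, 0.003], [0.146, 0.989, -0.001], [-0.003, -0.001, -1.0]]
contact_force: [0.4, -0.4, 0.2]
finger_gap: 0.997
finger_force: 0.0
```

Request:
jog_arm(
  deltas=[
    [[0,0,0.01],[-0.12,-0.22,0],0],
    [[0,0,0.0225],[-0.24,-0.44,0],0],
    [[0,0,0.0225],[-0.361,-0.664,0],0],
    [[0,0,0.0225],[-0.361,-0.664,0],0],
  ],
)

```text
time_s: 16.8
position: [0.5649, -0.1172, 0.1345]
orientation: [[-0.956, 0.293, -0.002], [0.293, 0.956, -0.002], [0.001, -0.003, -1.0]]
contact_force: [-0.8, -0.7, -0.2]
finger_gap: 0.997
finger_force: 0.0
```

Request:
jog_arm(
  deltas=[
    [[0,0,0],[-0.13,-0.2,0.01],0],
    [[0,0,0],[-0.24,-0.36,0.03],0],
    [[0,0,0],[-0.304,-0.463,0.04],0],
    [[0,0,0],[-0.304,-0.463,0.04],0],
    [[0,0,0],[-0.304,-0.463,0.04],0],
    [[0,0,0],[-0.304,-0.463,0.04],0],
    [[0,0,0],[-0.304,-0.463,0.04],0],
  ],
)

```text
time_s: 17.5
position: [0.589, -0.1875, 0.1307]
orientation: [[-0.96, 0.281, 0.0], [0.281, 0.96, 0.0], [0.0, 0.0, -1.0]]
contact_force: [-0.6, 0.8, 0.1]
finger_gap: 0.997
finger_force: 0.0
```

Request:
jog_arm(
  deltas=[
    [[0,0,0],[0,0,0.2],0],
    [[0,0,0],[0,0,0.4],0],
    [[0,0,0],[0,0,0.58],0],
    [[0,0,0],[0,0,0.7],0],
    [[0,0,0],[0,0,0.76],0],
    [[0,0,0],[0,0,0.76],0],
    [[0,0,0],[0,0,0.76],0],
  ],
)

```text
time_s: 18.2
position: [0.59, -0.1895, 0.0174]
orientation: [[-0.959, 0.284, 0.002], [0.284, 0.959, -0.0], [-0.002, 0.0, -1.0]]
contact_force: [0.1, -0.3, 0.2]
finger_gap: 1.0
finger_force: 0.0
```

Request:
jog_arm(
  deltas=[
    [[0,0,0],[0,0,0],0.3],
    [[0,0,0],[0,0,0],0.4],
    [[0,0,0],[0,0,0],0.6],
    [[0,0,0],[0,0,0],1],
    [[0,0,0],[0,0,0],1],
    [[0,0,0],[0,0,0],1],
    [[0,0,0],[0,0,0],1],
    [[0,0,0],[0,0,0],1],
  ],
  force=50,
)

```text
time_s: 19.0
position: [0.5899, -0.19, 0.0175]
orientation: [[-0.959, 0.284, 0.002], [0.284, 0.959, -0.001], [-0.002, -0.0, -1.0]]
contact_force: [-0.5, -0.8, 5.8]
finger_gap: 0.578
finger_force: 52.9
```

Request:
jog_arm(
  deltas=[
    [[0,0,0],[0,0,-0.05],1],
    [[0,0,0],[0,0,-0.15],1],
    [[0,0,0],[0,0,-0.3],1],
    [[0,0,0],[0,0,-0.45],1],
    [[0,0,0],[0,0,-0.6],1],
    [[0,0,0],[0,0,-0.72],1],
    [[0,0,0],[0,0,-0.8],1],
    [[0,0,0],[0,0,-0.8],1],
    [[0,0,0],[0,0,-0.8],1],
    [[0,0,0],[0,0,-0.8],1],
    [[0,0,0],[0,0,-0.8],1],
    [[0,0,0],[0,0,-0.8],1],
  ],
)

```text
time_s: 20.2
position: [0.5885, -0.1895, 0.1355]
orientation: [[-0.959, 0.284, -0.001], [0.284, 0.959, 0.001], [0.001, 0.0, -1.0]]
contact_force: [-0.0, -0.4, -1.9]
finger_gap: 0.579
finger_force: 52.3
```

```bash
python3 - <<'E'
from h import *
for i in range(4):
    eyes.snapshot('scene') if i else 0
    s=sensors.get_obs(); print(s['time_s'],np.round(s['position'],4),np.round(s['contact_force'],2),s['finger_gap'])
E
```

```text
20.2 [ 0.5885 -0.1895  0.1355] [-0.04 -0.37 -1.89] 0.5791425455429472
20.25 [ 0.5887 -0.1895  0.1357] [-0.21 -0.09 -0.54] 0.5798758090794169
20.3 [ 0.5888 -0.1895  0.1359] [-0.51  0.05 -1.01] 0.578262748522766
20.35 [ 0.5889 -0.1895  0.136 ] [ 0.14 -0.08 -2.1 ] 0.5772391841102604
```

The right box is light too (about 1.4 N), so the left box is the heavy one. Putting the right box back.

Request:
jog_arm(
  deltas=[
    [[0,0,0],[0,0,0.1],1],
    [[0,0,0],[0,0,0.22],1],
    [[0,0,0],[0,0,0.36],1],
    [[0,0,0],[0,0,0.5],1],
    [[0,0,0],[0,0,0.62],1],
    [[0,0,0],[0,0,0.7],1],
    [[0,0,0],[0,0,0.75],1],
    [[0,0,0],[0,0,0.77],1],
    [[0,0,0],[0,0,0.78],1],
    [[0,0,0],[0,0,0.79],1],
    [[0,0,0],[0,0,0.795],1],
    [[0,0,0],[0,0,0.795],1],
  ],
)

```text
time_s: 21.55
position: [0.5893, -0.1898, 0.0175]
orientation: [[-0.959, 0.284, 0.001], [0.284, 0.959, -0.0], [-0.001, -0.0, -1.0]]
contact_force: [0.7, 0.2, -1.5]
finger_gap: 0.582
finger_force: 52.3
```

Request:
jog_arm(
  deltas=[
    [[0,0,0],[0,0,0.005],1],
    [[0,0,0],[0,0,0.005],1],
    [[0,0,0],[0,0,0.005],1],
    [[0,0,0],[0,0,0.005],1],
  ],
)

```text
time_s: 21.95
position: [0.5893, -0.1897, 0.0175]
orientation: [[-0.959, 0.284, 0.0], [0.284, 0.959, -0.001], [-0.001, -0.001, -1.0]]
contact_force: [-3.1, -0.5, 5.4]
finger_gap: 0.578
finger_force: 52.9
```

Request:
jog_arm(
  deltas=[
    [[0,0,0],[0,0,0],0.3],
    [[0,0,0],[0,0,0],0.2],
    [[0,0,0],[0,0,0],0],
    [[0,0,0],[0,0,0],0],
    [[0,0,0],[0,0,0],0],
    [[0,0,0],[0,0,-0.1],0],
    [[0,0,0],[0,0,-0.3],0],
    [[0,0,0],[0,0,-0.55],0],
    [[0,0,0],[0,0,-0.8],0],
    [[0,0,0],[0,0,-0.8],0],
    [[0,0,0],[0,0,-0.8],0],
  ],
)

```text
time_s: 23.05
position: [0.5899, -0.1898, 0.1384]
orientation: [[-0.959, 0.284, 0.003], [0.284, 0.959, -0.001], [-0.003, -0.001, -1.0]]
contact_force: [-0.1, -0.4, -0.5]
finger_gap: 0.998
finger_force: 0.0
```

```bash
python3 - <<'E'
from h import *
for cam in ('top','scene'):
    im,d=eyes.snapshot(cam)
    for q in ("box_left_centre","slab_top"):
        for x in eyes.regions_of(cam,q):
            w=world(cam,np.argwhere(x['mask']),d); z=.02 if q[0]=='s' else .056
            t=(w[np.abs(w[:,2]-z)<.006,:2]*1000).astype(np.float32)
            if len(t)>50: print(cam,q,x['p'],len(t),cv2.minAreaRect(t) if q[0]=='b' else cv2.minEnclosingCircle(t))
plan((.589,-.1895,.136),Rz(163.5),[(.565,-.06,.14,163.5),(.52,.08,.14,164.3),(.475,.203,.13,164.3)])
E
```

```text
top box_left_centre 0.59 643 ((474.385986328125, 205.76470947265625), (51.150657653808594, 79.59332275390625), 74.48562622070312)
top slab_top 0.61 2647 ((482.61773681640625, 398.9821472167969), 75.8947982788086)
scene box_left_centre 0.59 645 ((474.39508056640625, 201.705810546875), (48.80703353881836, 82.41199493408203), 74.22572326660156)
scene slab_top 0.97 2907 ((482.8502502441406, 395.7350158691406), 77.1364974975586)
(0.565, -0.06, 0.14, 163.5) [0.0, 0.0, 0.0] [0.399, 0.782, -0.027]  rows>=2.6
(0.52, 0.08, 0.14, 164.3) [0.0, 0.0, -0.0022] [0.552, 0.81, 0.0]  rows>=2.9
(0.475, 0.203, 0.13, 164.3) [0.0, 0.0, -0.0] [0.511, 0.708, 0.067]  rows>=2.6
```

Request:
jog_arm(
  deltas=[
    [[0,0,0],[0.13,0.26,-0.01],0],
    [[0,0,0],[0.27,0.52,-0.02],0],
    [[0,0,0],[0.399,0.782,-0.027],0],
    [[0,0,0],[0.399,0.782,-0.027],0],
  ],
)

```text
time_s: 23.75
position: [0.5637, -0.0515, 0.1407]
orientation: [[-0.962, 0.273, -0.001], [0.273, 0.962, 0.004], [0.002, 0.004, -1.0]]
contact_force: [0.0, 0.2, 0.4]
finger_gap: 0.999
finger_force: 0.0
```

Request:
jog_arm(
  deltas=[
    [[0,0,0],[0.18,0.27,0],0],
    [[0,0,-0.001],[0.36,0.54,0],0],
    [[0,0,-0.0022],[0.552,0.81,0],0],
    [[0,0,-0.0022],[0.552,0.81,0],0],
  ],
)

```text
time_s: 24.15
position: [0.5173, 0.088, 0.1407]
orientation: [[-0.966, 0.259, -0.001], [0.259, 0.966, 0.004], [0.002, 0.003, -1.0]]
contact_force: [0.5, 0.3, 1.1]
finger_gap: 0.998
finger_force: 0.0
```

Request:
jog_arm(
  deltas=[
    [[0,0,0],[0.17,0.24,0.02],0],
    [[0,0,0],[0.35,0.48,0.04],0],
    [[0,0,0],[0.511,0.708,0.067],0],
    [[0,0,0],[0.511,0.708,0.067],0],
    [[0,0,0],[0.511,0.708,0.067],0],
    [[0,0,0],[0.511,0.708,0.067],0],
    [[0,0,0],[0.511,0.708,0.067],0],
  ],
)

```text
time_s: 24.85
position: [0.4759, 0.2009, 0.13]
orientation: [[-0.962, 0.274, -0.0], [0.274, 0.962, -0.001], [0.0, -0.001, -1.0]]
contact_force: [0.5, -0.5, 0.5]
finger_gap: 0.999
finger_force: 0.0
```

Request:
jog_arm(
  deltas=[
    [[0,0,0],[0,0,0.2],0],
    [[0,0,0],[0,0,0.4],0],
    [[0,0,0],[0,0,0.58],0],
    [[0,0,0],[0,0,0.7],0],
    [[0,0,0],[0,0,0.76],0],
    [[0,0,0],[0,0,0.76],0],
    [[0,0,0],[0,0,0.76],0],
  ],
)

```text
time_s: 25.55
position: [0.4759, 0.2027, 0.017]
orientation: [[-0.962, 0.272, 0.001], [0.272, 0.962, 0.0], [-0.001, 0.001, -1.0]]
contact_force: [-0.2, -0.1, 0.7]
finger_gap: 1.001
finger_force: 0.0
```

```bash
python3 - <<'E'
from h import *
s=sensors.get_obs(); print(np.round(s['qpos']))
plan((.475,.203,.136),Rz(164.3),[(.478,.3,.136,164.3),(.4827,.3974,.136,164.3),(.4827,.3974,.036,164.3)])
E
```

```text
[  6.  31. -42. 116.  29.  44.  21.]
(0.478, 0.3, 0.136, 164.3) [0.0, 0.0, 0.0] [0.156, 0.628, 0.0]  rows>=1.9
(0.4827, 0.3974, 0.136, 164.3) [0.0, 0.0, 0.0] [0.145, 0.634, 0.0]  rows>=1.9
(0.4827, 0.3974, 0.036, 164.3) [0.0, 0.0, 0.0] [0.0, -0.0, 0.667]  rows>=2.0
```

Request:
jog_arm(
  deltas=[
    [[0,0,0],[0,0,0],0.3],
    [[0,0,0],[0,0,0],0.4],
    [[0,0,0],[0,0,0],0.6],
    [[0,0,0],[0,0,0],1],
    [[0,0,0],[0,0,0],1],
    [[0,0,0],[0,0,0],1],
    [[0,0,0],[0,0,0],1],
    [[0,0,0],[0,0,0],1],
  ],
  force=60,
)

```text
time_s: 26.35
position: [0.4758, 0.203, 0.0173]
orientation: [[-0.963, 0.271, 0.002], [0.271, 0.963, -0.0], [-0.002, 0.0, -1.0]]
contact_force: [-0.1, -2.1, 6.1]
finger_gap: 0.578
finger_force: 64.0
```

Request:
jog_arm(
  deltas=[
    [[0,0,0],[0,0,-0.05],1],
    [[0,0,0],[0,0,-0.15],1],
    [[0,0,0],[0,0,-0.3],1],
    [[0,0,0],[0,0,-0.45],1],
    [[0,0,0],[0,0,-0.6],1],
    [[0,0,0],[0,0,-0.72],1],
    [[0,0,0],[0,0,-0.8],1],
    [[0,0,0],[0,0,-0.8],1],
    [[0,0,0],[0,0,-0.8],1],
    [[0,0,0],[0,0,-0.8],1],
    [[0,0,0],[0,0,-0.8],1],
  ],
)

```text
time_s: 27.45
position: [0.4743, 0.2025, 0.1353]
orientation: [[-0.963, 0.271, -0.002], [0.271, 0.963, -0.001], [0.002, -0.001, -1.0]]
contact_force: [0.9, 0.8, -4.7]
finger_gap: 0.581
finger_force: 63.2
```

Request:
jog_arm(
  deltas=[
    [[0,0,0],[0.02,0.06,0],1],
    [[0,0,0],[0.04,0.17,0],1],
    [[0,0,0],[0.07,0.3,0],1],
    [[0,0,0],[0.11,0.43,0],1],
    [[0,0,0],[0.13,0.55,0],1],
    [[0,0,0],[0.156,0.628,0],1],
    [[0,0,0],[0.156,0.628,0],1],
  ],
)

```text
time_s: 28.15
position: [0.477, 0.3028, 0.1363]
orientation: [[-0.964, 0.267, -0.001], [0.267, 0.964, 0.002], [0.001, 0.002, -1.0]]
contact_force: [-0.3, 0.1, -4.2]
finger_gap: 0.583
finger_force: 63.3
```

Request:
jog_arm(
  deltas=[
    [[0,0,0],[0.02,0.06,0],1],
    [[0,0,0],[0.04,0.17,0],1],
    [[0,0,0],[0.07,0.3,0],1],
    [[0,0,0],[0.1,0.43,0],1],
    [[0,0,0],[0.12,0.55,0],1],
    [[0,0,0],[0.145,0.634,0],1],
    [[0,0,0],[0.145,0.634,0],1],
    [[0,0,0],[0.145,0.634,0],1],
    [[0,0,0],[0.145,0.634,0],1],
    [[0,0,0],[0.145,0.634,0],1],
    [[0,0,0],[0.145,0.634,0],1],
  ],
)

```text
time_s: 29.25
position: [0.4832, 0.3964, 0.1363]
orientation: [[-0.962, 0.272, 0.0], [0.272, 0.962, -0.001], [-0.0, -0.001, -1.0]]
contact_force: [-0.0, 0.8, -4.2]
finger_gap: 0.581
finger_force: 63.5
```

```bash
python3 - <<'E'
from h import *
s=sensors.get_obs(); print(np.round(s['qpos']),s['position'],s['contact_force'])
for c in('scene',):
    im,d=eyes.snapshot(c);cv2.imwrite('pics/b.png',cv2.resize(im[150:330,340:600,::-1],None,fx=2.5,fy=2.5))
E
```

```text
[ -9.  32. -47.  96.  25.  63.  10.] [0.48320901 0.39639212 0.1362965 ] [-0.04506421  0.78981414 -4.20443397]
```

View pics/b.png

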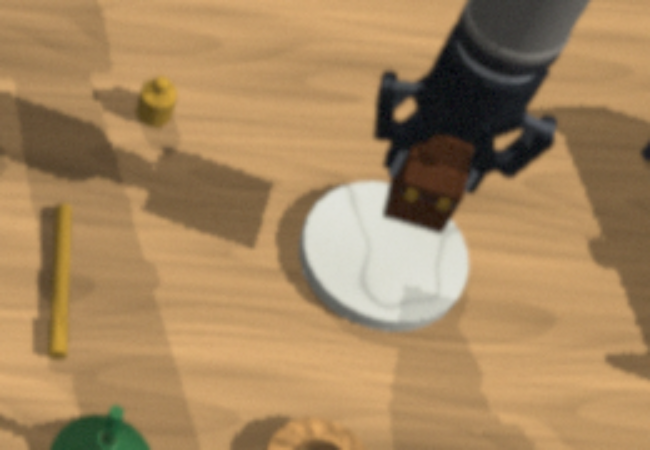

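The heavy box hangs level in the gripper over the slab (box at about (430,190), slab centre at about (385,250) in the crop; the offset is height parallax). Lowering it slowly.

Request:
jog_arm(
  deltas=[
    [[0,0,0],[0,0,0.08],1],
    [[0,0,0],[0,0,0.18],1],
    [[0,0,0],[0,0,0.3],1],
    [[0,0,0],[0,0,0.42],1],
    [[0,0,0],[0,0,0.52],1],
    [[0,0,0],[0,0,0.58],1],
    [[0,0,0],[0,0,0.61],1],
    [[0,0,0],[0,0,0.63],1],
    [[0,0,0],[0,0,0.64],1],
    [[0,0,0],[0,0,0.65],1],
    [[0,0,0],[0,0,0.657],1],
    [[0,0,0],[0,0,0.657],1],
  ],
)

```text
time_s: 30.5
position: [0.483, 0.3974, 0.038]
orientation: [[-0.963, 0.271, 0.0], [0.271, 0.963, 0.0], [-0.0, 0.0, -1.0]]
contact_force: [0.3, -0.4, -4.0]
finger_gap: 0.576
finger_force: 63.6
```

Request:
jog_arm(
  deltas=[
    [[0,0,0],[0,0,0.005],1],
    [[0,0,0],[0,0,0.01],1],
    [[0,0,0],[0,0,0.01],1],
    [[0,0,0],[0,0,0.01],1],
  ],
)

```text
time_s: 30.9
position: [0.483, 0.3975, 0.0373]
orientation: [[-0.963, 0.271, 0.001], [0.271, 0.963, -0.0], [-0.001, -0.0, -1.0]]
contact_force: [-2.5, -3.1, 5.7]
finger_gap: 0.575
finger_force: 64.5
```

It's down on the slab. Releasing and backing off.

Request:
jog_arm(
  deltas=[
    [[0,0,0],[0,0,0],0.3],
    [[0,0,0],[0,0,0],0.2],
    [[0,0,0],[0,0,0],0],
    [[0,0,0],[0,0,0],0],
    [[0,0,0],[0,0,0],0],
    [[0,0,0],[0,0,-0.1],0],
    [[0,0,0],[0,0,-0.3],0],
    [[0,0,0],[0,0,-0.6],0],
    [[0,0,0],[0,0,-0.9],0],
    [[0,0,0],[0,0,-1],0],
    [[0,0,0],[0,0,-1],0],
  ],
)

```text
time_s: 32.0
position: [0.4839, 0.3991, 0.1902]
orientation: [[-0.963, 0.271, 0.005], [0.271, 0.963, 0.004], [-0.004, 0.005, -1.0]]
contact_force: [-0.3, 0.2, -0.3]
finger_gap: 0.999
finger_force: 0.0
```

Request:
jog_arm(
  deltas=[
    [[0,0,0],[0.1,-0.2,-0.1],0],
    [[0,0,0],[0.2,-0.4,-0.2],0],
    [[0,0,0],[0.3,-0.6,-0.3],0],
    [[0,0,0],[0.35,-0.8,-0.3],0],
    [[0,0,0],[0.35,-0.9,-0.3],0],
    [[0,0,0],[0.35,-0.9,-0.3],0],
    [[0,0,0],[0.35,-0.9,-0.3],0],
    [[0,0,0],[0.35,-0.9,-0.3],0],
  ],
)

```text
time_s: 32.8
position: [0.3958, 0.2823, 0.2308]
orientation: [[-0.963, 0.27, -0.001], [0.27, 0.963, 0.001], [0.001, 0.0, -1.0]]
contact_force: [0.9, 0.7, -0.4]
finger_gap: 1.001
finger_force: 0.0
```

```bash
python3 - <<'E'
from h import *
for cam in ('top','scene'):
    im,d=eyes.snapshot(cam); cv2.imwrite(f'pics/end_{cam}.png',im[...,::-1])
    for x in eyes.regions_of(cam,"box_middle_centre")+eyes.regions_of(cam,"box_left_centre")+eyes.regions_of(cam,"box_right_centre"):
            w=world(cam,np.argwhere(x['mask']),d)
            for z in (.056,.076):
                t=(w[np.abs(w[:,2]-z)<.005,:2]*1000).astype(np.float32)
                if len(t)>300: print(cam,z,round(x['p'],2),len(t),np.round(cv2.minAreaRect(t)[0]),np.round(cv2.minAreaRect(t)[1]),round(cv2.minAreaRect(t)[2]))
E
```

```text
top 0.056 0.9 608 [526.  -1.] [50. 81.] 81
top 0.076 0.3 434 [491. 397.] [51. 63.] 72
top 0.076 0.58 419 [491. 397.] [50. 61.] 72
top 0.056 0.79 597 [368.  -9.] [80. 49.] 65
top 0.056 0.75 585 [ 589. -186.] [50. 81.] 74
top 0.056 0.69 595 [ 634. -314.] [50. 81.] 24
top 0.056 0.61 587 [ 462. -168.] [79. 50.] 57
scene 0.056 0.75 698 [526.  -5.] [50. 82.] 82
scene 0.076 0.71 683 [483. 396.] [50. 80.] 74
scene 0.056 0.98 802 [ 633. -318.] [53. 80.] 24
scene 0.056 0.79 642 [ 461. -173.] [82. 51.] 57
scene 0.056 0.66 539 [368. -12.] [79. 52.] 64
scene 0.056 0.58 745 [ 588. -190.] [50. 82.] 73
```

View pics/end_scene.png

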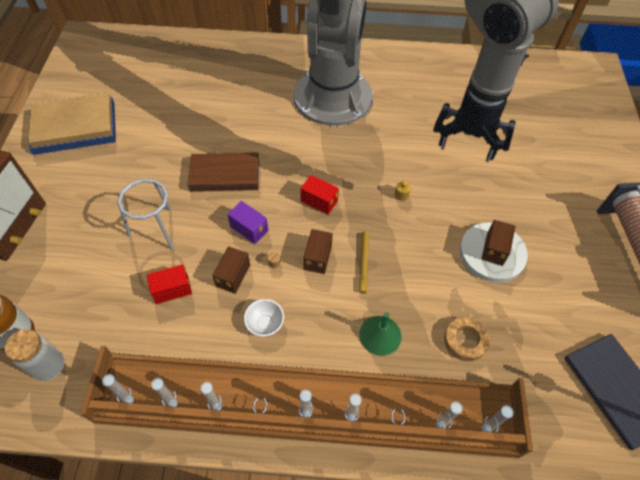

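The heavy box stands upright in the middle of the slab, at about (242,498). The two light boxes are upright in their places at (252,317) and (270,230), and the gripper is clear at (130,478).

```bash
python3 -c "
from station import order; print(order.close_job())"
```

```text
the job is handed in; nothing more can be done
None
```

The job is handed in: I lifted the boxes left to right, found the left one heavy (about 0.44 kg), and stood it upright in the middle of the slab, with the two light ones back upright in their places at about 33 s.

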